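# Push a label holder behind the trough's lip and hold it home

## Robot

A 6-joint arm with a two-finger parallel gripper is mounted at the origin on the work surface. World frame = base frame: x ahead of the robot, y to its left, z up, the work surface at z = 0. Lengths are in mm, angles in rad, forces in N, time in s.
With the tool pointing down it reaches from about 275 to 750 mm from the base axis. Payload 10.2 kg.
Tool frame: the origin (TCP) lies at the very end of the fingers, on their centre line; the grasp point (between the pads) lies 19 mm behind it; z points along the fingers, x is the direction in which the jaws open and shut, and the axes are right-handed (so a half turn about z gives the same grasp; the last joint's range is limited). The gripper opens to 85 mm and grips with 20 to 120 N. Pads are 22 mm wide; open, the fingers measure 114 mm over their backs; the gripper's body (76 mm by 85 mm) begins 54 mm behind the grasp point. The pads swing forward as they close: fully open they stand 13 mm farther back than shut.
Start: joints at [0.997, 0.313, 1.498, -0, 1.331, -0.223], TCP at [180.429, 493.028, 231.294] pointing down, gripper open.
Joint ranges: [-2.94, 2.94], [-0.97, 2.17], [0.19, 2.56], [-1.23, 4.37], [0.02, 3.11], [-2.88, 2.88]. Speed limits (rad/s): [2.39, 2.39, 3.01, 3.14, 3.14, 3.14].

## Interface

Orientations are given as a unit quaternion [w, x, y, z].
In Python, from rig import ctrl, cams gives the robot as it stands.
- The arm moves only by the tool play_rows, never from a script. Its argument "steps" is a list of rows, each a list of 2 entries, a list of its own where there are three numbers: the shift along the tool's x, y, z normalised to -1 to 1, where 1 is 0.75 m, then the turn, a rotation vector about the tool's x, y, z normalised to -1 to 1, where 1 is 45 degrees. A call has 1 to 20 rows; each row shifts and turns the commanded pose from where the row before left it, along the tool's axes as they then stand; what a row does not reach is not made up. A row lasts 1/10 s, in which the tool goes at most 50 mm and 8.59 degrees, less where a joint would pass 70% of its speed; a pose out of reach is approached as far as the arm can. A call with a number of a shift or a turn outside -1 to 1 is refused whole. A call with a gripper value outside its range is refused whole. "grip" is the closure, from 0 (fully open) to 1 (shut), set as the call begins (left out, the last holds). The fingers move at their own pace and stop on an object; "squeeze" is the grip in N (left out, the last holds). Time passes only in rows, so rows that do not move let the fingers close. It gives the time, the measured TCP pose, the force and the opening at its end, in the units of the state.
- ctrl.sense(): the state, without advancing time (a new reading comes with each control period).
- cams.capture(name): name is "side" or "top"; returns the picture (384x512x3 uint8, red, green, blue); there is no depth.
- cams.camera_info(name): a dict with "fx", "fy", "cx", "cy" (pixels), "xyz" and "attitude" of the camera in the world. Camera axes: x right, y up, looking along -z (the intrinsics and any distortion apply to the point x, -y, -z); pixel columns grow to the right and rows downward; lengths in mm; the calibration is good to about 2 mm. A picture is of the moment at which its call begins. camera_info takes no time and is no camera call.
- ctrl.finish_job(): hands the job in, once; it reports no verdict.
Trained networks look in the newest picture that a camera, given by its name, has taken for a name from the list of things; names that differ only in an ending like _2 or _b are one class to them, and where a whole thing is asked for, a point or a joint stands for the part that bears it (a point fixed in the world has none). Each returns a list of dicts, best first, with "p" (0 to 1); they miss things now and then, are a little off and sometimes report something else, mostly with a low value. They report only what shows in the picture. A call takes as long as a camera call.
- cams.search_frame(camera, thing): "rect" ([centre column, centre row, width, height] in pixels, round what is visible of it).
- cams.tip_of(camera, thing): "pixel" ([column, row] in pixels: a listed point, or the origin of a listed thing).
The state is a dict: "time_s": time; "joints": joint angles; "dq": joint speeds; "tau": joint torques, N m; "eef_pos": TCP position; "ee_rot": TCP orientation; "force": force on the tool from outside, world axes, zero at the start; "wrist_torque": the same for the moment, N m; "grip_width": opening from 0.0 (shut) to 1.0 (fully open).
Only numpy, scipy, OpenCV 4.12 (cv2) and the standard library are available. Lean on these libraries where they do the work, as an engineer would, in place of code of your own. Each camera call takes 0.05 s, during which the arm holds its last target.

## Task

Pull the cabinet's drawer all the way out to its stop and leave it out; take the label holder (the one with the grip block) out of its rack, slide it upright down behind the metal lip on the front of the growing trough, and press it down against the springy seat until it is fully home. Finish while still holding it pressed home: do not let go, or the spring pushes it back up. Leave the plain tag in the drawer and everything else where it stands.

Things in the scene. Friction and masses are not known exactly. Their poses are not given: they have to be found in the camera images.
- cabinet: Grey drawer cabinet fixed on the bench, 205 deep (x) x 240 wide (y) x 130 high, one drawer opening towards its own -x (roughly to the robot). Cabinet and trough stand side by side, on either side. Origin on the bench; axes: x to the back, y to its left, z up. Its top plate and sides begin at x = 15 mm.
- drawer (a joint): Travel of the drawer in m: 0 shut (as it starts), 0.12 out at its stop, along the cabinet's -x. About 1.5 N of friction; it stays where it is left. Front panel 15 mm thick, top 111 mm above the bench, outer face at cabinet x = 0 when shut.
- drawer_handle (a point): Middle of the drawer's handle: a round steel bar, diameter 10 mm, 100 mm long, along y, 50 mm in front of the panel, 93 mm above the bench, open above and below. Moves with the drawer; axes as the cabinet's.
- rack (a point): Point on the drawer's floor (22 mm above the bench) midway between two rack pockets, at cabinet x = 55 mm when shut, -65 when out; moves with the drawer, axes as the cabinet's. Pockets at y = +45 and -45 mm, each 64 mm long (x), 8.5 wide, walls 25 high; they hold the label holder and the plain tag in either order. Drawer side walls: inner faces at y = +-102, 36 mm tall.
- label_holder: White plastic label holder, about 40 g, same on both faces: upright plate 60 wide (its x) x 6 thick (its y) x 62 mm tall with a paper card, topped by a grip block 34 (x) x 12 (y) mm, from 60 to 80 mm above the underside. Origin at the centre of the underside, z up. Starts upright in one rack pocket, underside 22 mm above the bench, its x along the drawer's travel.
- plain_tag: White plain tag without a grip block, 36 x 6 x 60 mm tall, upright in the other pocket. Origin at the centre of the underside. It stays in the drawer.
- trough: Low black growing trough with a white lid, fixed on the bench, 225 deep (x) x 260 wide (y) x 60 mm high, two potted seedlings on the far part of its lid (trough x = 55 mm, up to 165 mm above the bench). Origin on the bench; axes: x to the back, y to its left, z up. Its near face is at x = -85 mm, with an aluminium lip standing in front of it.
- slot (a point): Middle of the channel between the trough's near face and the lip, 22 mm above the bench: where the centre of the holder's underside is when fully home. Axes as the trough's. Channel: 10 mm wide (x), 92 long (y) between end plates, open above. Lip 4 mm thick, straight to 50 mm above the bench, then flaring to 61, 7 mm farther out (-x). Trough face and lid edge: straight up to 60 mm.
- seat (a joint): Spring seat strip at the channel's bottom; value in m grows as it is pressed down: 0 free (top face 30 mm above the bench), 0.008 on its stop (top face at 22 mm). It starts to yield at 3 N and reaches the stop at 8 N; let go, it lifts the holder up again.
- bead_jar: Closed jar of brown clay beads with a white cap, diameter 48, height 70, standing between cabinet and trough. Sizes in mm; origin under its middle; leave it alone.
- feed_bottle: Black closed bottle, diameter 64, height 170, standing at the right side. Sizes in mm; origin under its middle; leave it alone.
- spare_pot: Loose black net pot with beads and a seedling, diameter 67, height 105 with the seedling, at the left side. Sizes in mm; origin under its middle; leave it alone.
- test_pen: Grey test pen lying flat, 150 x 31 x 20, at the near right. Sizes in mm; origin under its middle; leave it alone.
- scoop: Black long-handled spoon lying flat, at the near left. Sizes in mm; origin under its middle; leave it alone.
- beaker: Clear open cup, diameter 60, height 80, at the right side beyond the bottle. Sizes in mm; origin under its middle; leave it alone.

How it is judged (in metres and radians):
On the way, in this order (a step that is already met when the one before it is completed fails the run):
1. the drawer is pulled out to its stop (value of joint drawer above 0.117 m), for 0.1 s.
2. the label holder is lifted out of its rack (height (world z) of label_holder above 0.06 m and contact force between the fingers and label_holder above 0.5 N), for 0.1 s.
At the end, for the whole second after the job is handed in: Holder upright and along the lip (0.15 rad), within 20 mm of its middle, 5 mm across, underside within 3 mm of home; seat pressed over 6 of 8 mm; holder bears on the trough with over 3 N and the fingers hold it (over 1 N); drawer still over 105 mm out (value of joint seat above 0.006 m and z of label_holder in the frame of slot between -0.003 and 0.003 m and x of label_holder in the frame of slot between -0.005 and 0.005 m and y of label_holder in the frame of slot between -0.02 and 0.02 m and angle between label_holder's own z axis and vertical below 0.15 rad and angle between the x axis of label_holder and the y axis of trough, either way round below 0.15 rad and contact force between label_holder and trough above 3 N and contact force between the fingers and label_holder above 1 N and value of joint drawer above 0.105 m); the arm keeps its last pose, push and grip.
It fails at once if the plain tag is taken out of its rack (z of plain_tag in the frame of cabinet above 0.05 m).
It fails at once if another thing on the bench is pushed more than 30 mm away (distance of any of bead_jar, feed_bottle, spare_pot, test_pen, scoop, beaker from where it was at the start of the episode above 0.03 m).
It also fails if it takes over 56 s, if anything falls off the work surface, if the arm or the gripper's body presses on something with over 40 N, if the wrist force passes 120 N, or if a joint passes its speed limit or range.

## Working session

There is one attempt and no reset: what is moved stays moved. The work goes in short steps, Python scripts to look and compute and a tool call to move; the robot and the scene stay as the last step left them, time stands still between calls to the robot, and variables do not carry over. Pictures are saved under pics/ and viewed, and the job is handed in when it is done.

Besides the shell and the picture viewer there is one more tool, called after ">>>" by a JSON object that holds its "api" and its "payload", one argument or row to a line. play_rows: Moves the arm, as the interface text tells. Its arguments: {"type":"object","properties":{"steps":{"type":"array"},"grip":{"type":"number"},"squeeze":{"type":"number"}},"required":["steps"]}

```bash
ls; mkdir -p pics; python3 - <<'E'
from rig import ctrl,cams
import cv2
print(ctrl.sense())
for n in("side","top"):
    im=cams.capture(n); cv2.imwrite(f"pics/{n}0.png",im[:,:,::-1]); print(n,cams.camera_info(n))
    for t in["cabinet","drawer_handle","rack","label_holder","plain_tag","trough","slot","bead_jar","feed_bottle","spare_pot","test_pen","scoop","beaker"]:
        print(t,[(([round(v) for v in d["pixel"]]),round(d["p"],2)) for d in cams.tip_of(n,t)[:2]])
E
```

```text
pics
{'time_s': 0.0, 'joints': array([ 9.96604488e-01,  3.13468180e-01,  1.49849608e+00, -1.82585788e-05,
        1.33103389e+00, -2.23410559e-01]), 'dq': array([-3.43749238e-04,  4.53892017e-04, -4.39617295e-04,  9.83383788e-05,
        8.28570763e-04,  9.94141995e-04]), 'tau': array([ 1.78733485e-04, -4.12270725e+01, -2.59742653e+01, -1.92038297e-04,
        4.17847827e-03, -8.63827495e-06]), 'eef_pos': array([180.2670501 , 492.77402698, 230.70358141]), 'ee_rot': array([ 2.73177087e-04,  8.19642260e-01,  5.72875267e-01, -6.47544417e-04]), 'force': array([0.63332644, 0.79421776, 0.02503013]), 'wrist_torque': array([ 0.01902121, -0.01229773, -0.0146476 ]), 'grip_width': 0.9989257605170305}
side {'fx': 462.4011343422094, 'fy': 462.4011343422094, 'cx': 253.0683625770075, 'cy': 189.23513839301032, 'xyz': array([-311.33505946, -957.96092755,  901.26259627]), 'attitude': array([ 0.81773281,  0.45120526, -0.18181897, -0.30768284])}
cabinet [([222, 189], 0.96)]
drawer_handle [([210, 170], 0.96)]
rack [([234, 180], 0.78)]
label_holder [([223, 174], 0.47)]
plain_tag [([282, 242], 0.56)]
troug
[... 260 characters left out ...]
[128, 177], 0.64)]
beaker [([374, 269], 0.91), ([126, 175], 0.74)]
top {'fx': 355.7539049613405, 'fy': 355.7539049613405, 'cx': 249.53667896079713, 'cy': 191.07304480800417, 'xyz': array([ 316.64066165,  -17.37319521, 1271.83386526]), 'attitude': array([-0.69807854, -0.06908392,  0.07109732,  0.70912547])}
cabinet [([188, 188], 0.69), ([302, 206], 0.26)]
drawer_handle [([186, 195], 0.7)]
rack [([189, 168], 0.68)]
label_holder []
plain_tag []
trough [([300, 183], 0.81)]
slot [([304, 206], 0.88)]
bead_jar [([238, 241], 0.71)]
feed_bottle [([382, 204], 0.64)]
spare_pot [([108, 198], 0.69)]
test_pen [([377, 239], 0.81), ([185, 193], 0.16)]
scoop [([106, 252], 0.94), ([377, 238], 0.32)]
beaker []
```

View pics/side0.png

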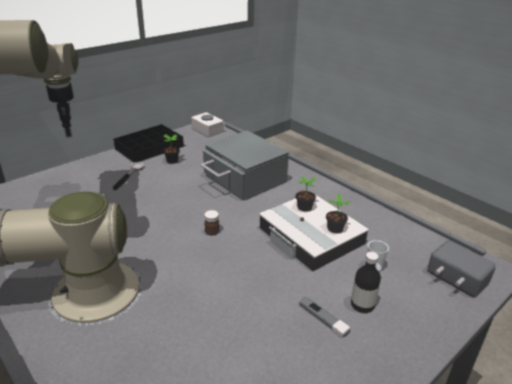

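View pics/top0.png

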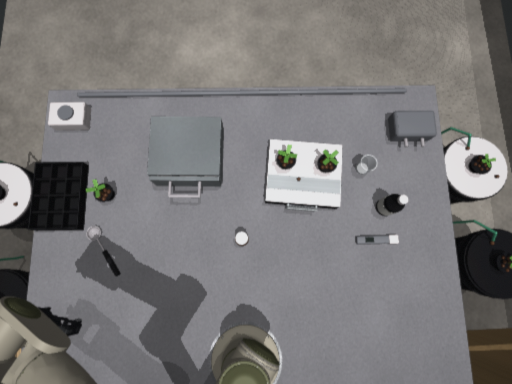

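```bash
cat > h.py <<'E'
import numpy as np
from rig import cams,ctrl
from scipy.spatial.transform import Rotation as R
def cam(n):
    i=cams.camera_info(n);q=i["attitude"];return i,R.from_quat([q[1],q[2],q[3],q[0]]).as_matrix(),np.array(i["xyz"])
def proj(n,P):
    i,M,c=cam(n);p=(np.atleast_2d(P)-c)@M
    return np.c_[i["cx"]+i["fx"]*p[:,0]/-p[:,2], i["cy"]-i["fy"]*p[:,1]/-p[:,2]]
def back(n,uv,z):
    i,M,c=cam(n);d=M@np.array([(uv[0]-i["cx"])/i["fx"],-(uv[1]-i["cy"])/i["fy"],-1]);return c+d*(z-c[2])/d[2]
def W(pose,P):
    x,y,a=pose;P=np.atleast_2d(P).astype(float);c,s=np.cos(a),np.sin(a)
    return np.c_[x+c*P[:,0]-s*P[:,1],y+s*P[:,0]+c*P[:,1],P[:,2]]
E
python3 - <<'E'
from h import *
import cv2
for n,z,px in [("top",93,(186,195)),("side",93,(210,170)),("top",0,(188,188)),("top",22,(304,206)),("side",22,(282,241)),("top",0,(300,183)),("side",0,(303,242)),("top",70,(241,238)),("side",0,(213,231))]: print(n,z,px,back(n,px,z).round(1))
s=cv2.imread("pics/side0.png");t=cv2.imread("pics/top0.png")
def crop(im,x,y,w,h,k,f): cv2.imwrite(f,cv2.resize(im[y:y+h,x:x+w],None,fx=k,fy=k,interpolation=cv2.INTER_CUBIC))
crop(t,140,105,95,105,5.7,"pics/a.png");crop(t,255,130,95,90,6,"pics/b.png")
crop(s,195,125,100,75,8,"pics/c.png");crop(s,250,190,125,90,6,"pics/d.png")
E
```

```text
top 93 (186, 195) [543.6 191.8  93. ]
side 93 (210, 170) [540.5 197.4  93. ]
top 0 (188, 188) [587.5 201.5   0. ]
top 22 (304, 206) [ 511.  -215.7   22. ]
side 22 (282, 241) [ 515.5 -194.1   22. ]
top 0 (300, 183) [ 599.8 -208.4    0. ]
side 0 (303, 242) [ 582.9 -221.4    0. ]
top 70 (241, 238) [398.2   8.5  70. ]
side 0 (213, 231) [403.3   6.2   0. ]
```

View pics/a.png

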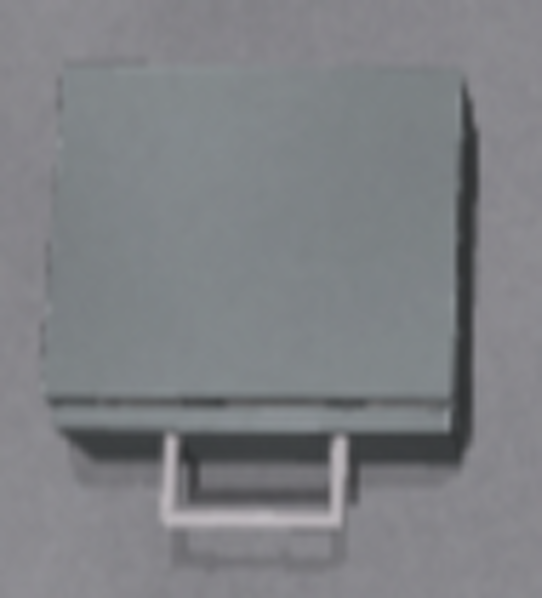

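View pics/b.png

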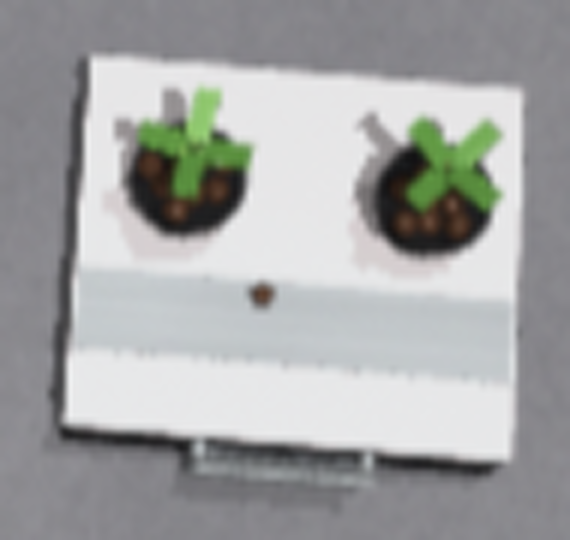

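View pics/c.png

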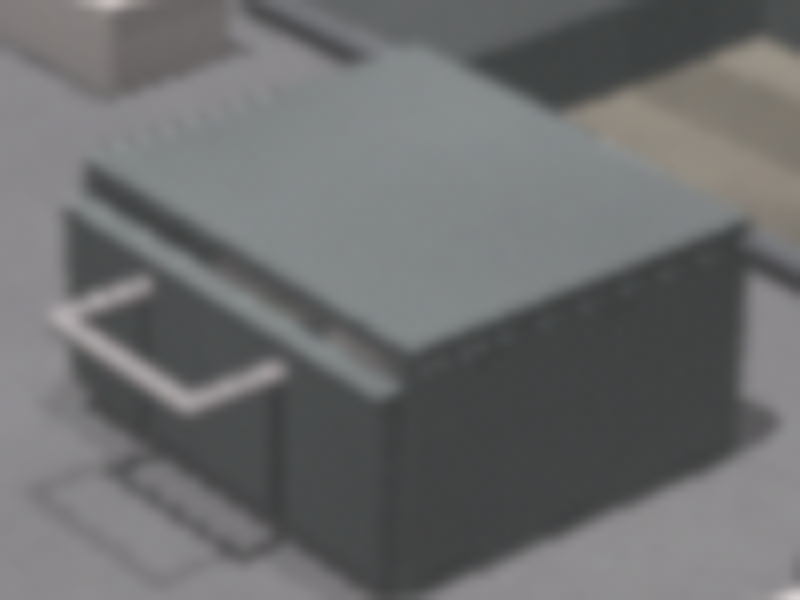

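View pics/d.png

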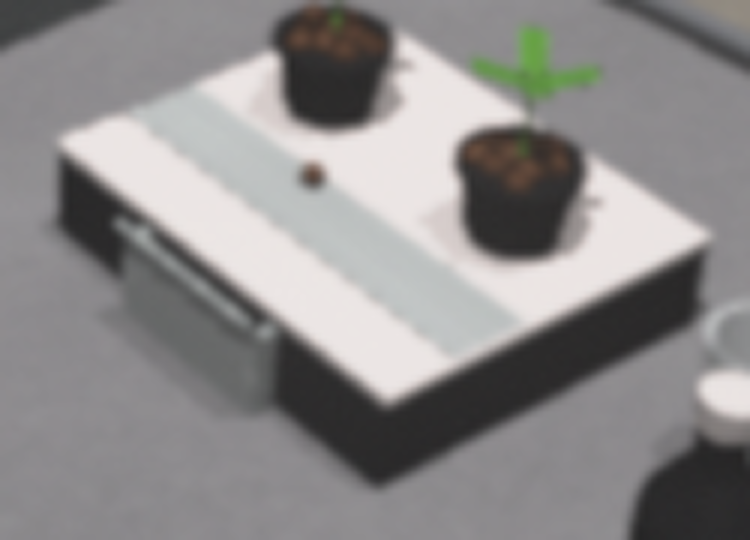

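```bash
cat > fit.py <<'E'
from h import *
from scipy.optimize import least_squares
def cv(l,k,ox,oy): return [((u+.5)/k-.5+ox,(v+.5)/k-.5+oy) for u,v in l]
C=np.array([[15,120,130],[15,-120,130],[205,120,130],[205,-120,130],[-50,50,93],[-50,-50,93]])
ct=np.array(cv([(47,398),(452,398),(66,68),(464,72),(165,520),(340,520)],5.7,140,105))
cs=np.array(cv([(88,165),(412,355),(420,45),(748,222),(55,318),(190,408)],8,195,125))
T=np.array([[-85,130,60],[-85,-130,60],[140,130,60],[140,-130,60]])
tt=np.array(cv([(63,430),(510,462),(90,55),(522,90)],6,255,130))
ts=np.array(cv([(62,145),(390,405),(710,237)],6,250,190))
def fit(P,t,s,x0,is_):
    for sel in ("both","top","side"):
        def f(p):
            r=[]
            if sel!="side": r.append((proj("top",W(p,P))-t).ravel()/355*1200)
            if sel!="top": r.append((proj("side",W(p,P[is_]))-s).ravel()/462*1300)
            return np.concatenate(r)
        o=least_squares(f,x0,x_scale=[1,1,.01]);print(sel,o.x.round(4),f(o.x).round(1))
fit(C,ct,cs,[590,200,0],[0,1,2,3,4,5]);fit(T,tt,ts,[600,-208,0],[0,1,3])
E
python3 fit.py
```

```text
both [ 5.943246e+02  1.962537e+02 -3.340000e-02] [-2.9 -5.5  2.1 -1.2 -0.2  7.6  1.5  9.3  2.8 -4.2 -0.8 -2.5  1.2 -5.1
  1.2 -2.6 -5.   0.8 -3.5  0.2  3.6 -0.2  2.4 -1.1]
top [ 5.947849e+02  1.963224e+02 -2.720000e-02] [-3.1 -5.2  2.  -2.4 -1.5  7.9  0.2  8.2  3.  -4.4 -0.5 -3.2]
side [ 5.915047e+02  1.938597e+02 -5.060000e-02] [ 2.  -4.2 -0.5 -0.6 -2.7  2.4 -3.   2.9  3.1  0.7  0.8  0.3]
both [ 5.975310e+02 -2.134917e+02 -9.380000e-02] [ 0.1 -1.3  2.8  0.3 -0.4  1.2  1.9 -0.2 -3.6 -2.5 -0.6 -2.6  1.4 -1.2]
top [ 5.975933e+02 -2.123020e+02 -9.480000e-02] [-1.1 -1.5  1.5  0.4 -1.3  1.1  0.9 -0.1]
side [ 5.959241e+02 -2.162466e+02 -9.460000e-02] [-3.  -1.   0.2 -0.6  2.6  0.6]
```

```bash
sed -i 's/\[205,120,130\],\[205,-120,130\]/[220,120,130],[220,-120,130]/' fit.py; python3 fit.py|head -3
python3 - <<'E'
from h import *
from h import W
p=[593.5,195.5,-.035]
print(W(p,[[-50,0,93],[-65,45,22],[-65,-45,22]]), W([597.3,-213.5,-.094],[[-90,0,22]]))
s=ctrl.sense();q=s["ee_rot"];print(R.from_quat([q[1],q[2],q[3],q[0]]).as_matrix().round(3))
E
```

```text
both [ 5.898816e+02  1.960944e+02 -2.690000e-02] [-3.1 -0.3  2.2  2.4 -0.6 -1.5  0.7 -1.3  3.1  0.5 -0.4  1.6 -1.9 -3.9
 -1.1 -1.6 -0.2 -1.2  2.3 -2.6  0.8  1.1 -0.   0.1]
top [ 5.90180e+02  1.96385e+02 -2.60000e-02] [-3.4 -0.5  1.9  2.  -1.1 -1.7  0.3 -1.6  2.9  0.2 -0.6  1.2]
[[543.53062187 197.24964273  93.        ]
 [530.11448689 242.74697586  22.        ]
 [526.96512998 152.80209524  22.        ]] [[ 507.69732731 -205.05245326   22.        ]]
[[ 0.344  0.939  0.   ]
 [ 0.939 -0.344 -0.   ]
 [-0.     0.    -1.   ]]
```

>>> {"api": "play_rows", "payload": {
  "steps": [
    [[0,0,0],[0,0,0.1766]],
    [[0,0,0],[0,0,0.1766]],
    [[0,0,0],[0,0,0.1766]],
    [[0,0,0],[0,0,0.1766]],
    [[0,0,0],[0,0,0.1766]],
    [[0,0,0],[0,0,0.1766]],
    [[0,0,0],[0,0,0.1766]],
    [[0,0,0],[0,0,0.1766]],
    [[0,0,0],[0,0,0.1766]],
    [[0,0,0],[0,0,0]]
  ],
  "grip": 0.5,
  "squeeze": 40
}}

```text
time_s: 2.4
eef_pos: [180.4, 493.0, 231.3]
ee_rot: [-0.0, 1.0, -0.015, 0.0]
force: [0.1, 0.4, -0.0]
grip_width: 0.504
```

```bash
cat >> h.py <<'E'
def to(x,y,z,yaw=None):
    s=ctrl.sense();q=s["ee_rot"];M=R.from_quat([q[1],q[2],q[3],q[0]]).as_matrix()
    d=M.T@(np.array([x,y,z])-s["eef_pos"]);yw=np.arctan2(M[1,0],M[0,0])
    print("t",round(s["time_s"],2),"pos",s["eef_pos"].round(1),"yaw",yw.round(4),"tilt",M[:,2].round(3),"F",s["force"].round(1),"g",round(s["grip_width"],3))
    print("shift mm",d.round(1),"norm",(d/750).round(4), "turnz norm",None if yaw is None else round(-(yaw-yw)/(np.pi/4),4))
E
python3 -c "
from h import *
to(540,197.4,150,-.027)"
```

```text
t 2.4 pos [180.4 493.  231.3] yaw -0.0295 tilt [ 0.  0. -1.] F [ 0.1  0.4 -0. ] g 0.504
shift mm [368.1 284.9  81.3] norm [0.4908 0.3798 0.1084] turnz norm -0.0032
```

>>> {"api": "play_rows", "payload": {
  "steps": [
    [[0.0409,0.0317,0.009],[0,0,0]],
    [[0.0409,0.0317,0.009],[0,0,0]],
    [[0.0409,0.0317,0.009],[0,0,0]],
    [[0.0409,0.0317,0.009],[0,0,0]],
    [[0.0409,0.0317,0.009],[0,0,0]],
    [[0.0409,0.0317,0.009],[0,0,0]],
    [[0.0409,0.0317,0.009],[0,0,0]],
    [[0.0409,0.0317,0.009],[0,0,0]],
    [[0.0409,0.0317,0.009],[0,0,0]],
    [[0.0409,0.0317,0.009],[0,0,0]],
    [[0.0409,0.0317,0.009],[0,0,0]],
    [[0.0409,0.0317,0.009],[0,0,0]],
    [[0,0,0],[0,0,0]]
  ]
}}

```text
time_s: 3.7
eef_pos: [542.7, 194.3, 149.0]
ee_rot: [0.0, 1.0, -0.014, -0.0]
force: [-0.6, 1.5, 0.1]
grip_width: 0.5
```

```bash
python3 -c "
from h import *
import cv2
to(540,197.4,74,-.027)
for n,x,y,k in(('side',160,100,5),('top',130,110,5)):
    im=cams.capture(n)[:,:,::-1];cv2.imwrite(f'pics/{n}1.png',cv2.resize(im[y:y+110,x:x+150],None,fx=k,fy=k,interpolation=cv2.INTER_CUBIC))
"
```

```text
t 3.7 pos [542.7 194.3 149. ] yaw -0.0282 tilt [-0.001 -0.001 -1.   ] F [-0.6  1.5  0.1] g 0.5
shift mm [-2.8 -3.  75. ] norm [-0.0037 -0.0041  0.1   ] turnz norm -0.0016
```

View pics/side1.png

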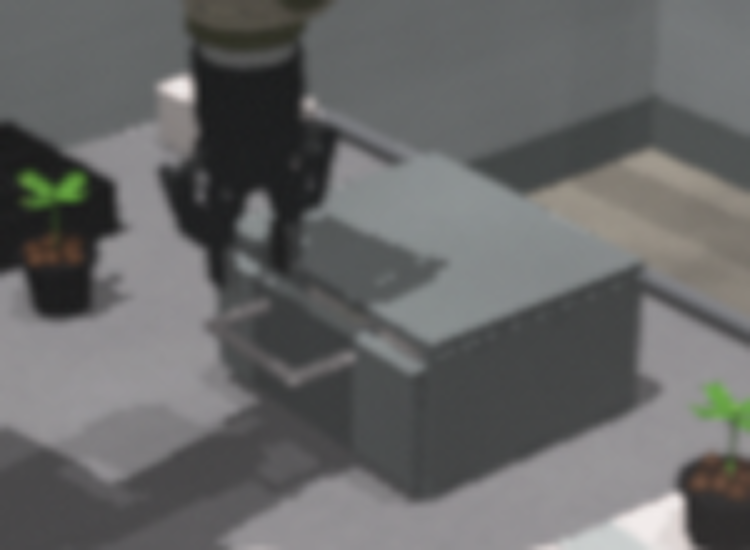

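View pics/top1.png

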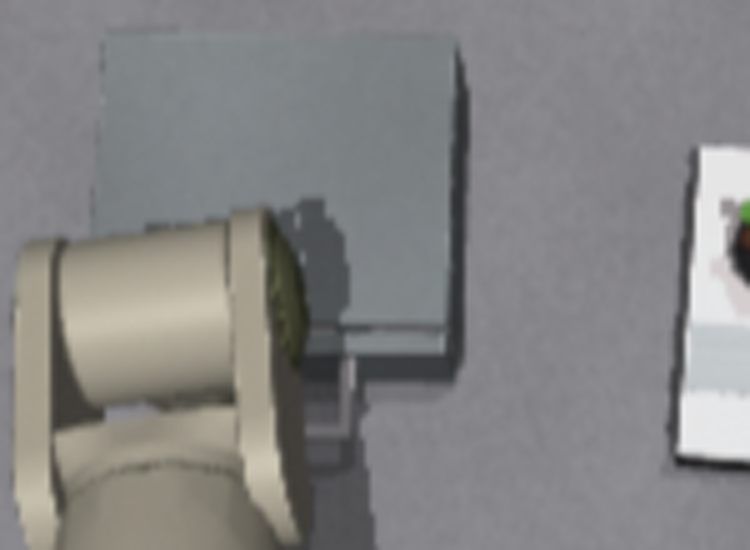

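```bash
python3 -c "
from h import *
print(proj('side',[[542.7-28,194.3,156],[542.7+28,194.3,156],[542.7,194.3,149],[540,197.4,93]]).round(1))"
```

```text
[[204.  156.7]
 [216.9 152. ]
 [210.6 156.1]
 [209.9 170. ]]
```

>>> {"api": "play_rows", "payload": {
  "steps": [
    [[-0.0037,-0.004,0],[0,0,0]],
    [[0,0,0.03],[0,0,0]],
    [[0,0,0.03],[0,0,0]],
    [[0,0,0.025],[0,0,0]],
    [[0,0,0.015],[0,0,0]],
    [[0,0,0],[0,0,0]]
  ]
}}

```text
time_s: 4.4
eef_pos: [536.5, 201.2, 74.4]
ee_rot: [0.0, 1.0, -0.013, -0.001]
force: [-0.2, -0.1, 0.8]
grip_width: 0.499
```

>>> {"api": "play_rows", "payload": {
  "steps": [
    [[0,0,0],[0,0,0]],
    [[0,0,0],[0,0,0]],
    [[0,0,0],[0,0,0]],
    [[0,0,0],[0,0,0]],
    [[0,0,0],[0,0,0]],
    [[0,0,0],[0,0,0]]
  ],
  "grip": 1
}}

```text
time_s: 5.0
eef_pos: [538.3, 200.8, 76.5]
ee_rot: [-0.0, 1.0, -0.014, 0.001]
force: [-1.3, 0.7, 5.7]
grip_width: 0.099
```

>>> {"api": "play_rows", "payload": {
  "steps": [
    [[-0.008,0,0],[0,0,0]],
    [[-0.016,0,0],[0,0,0]],
    [[-0.02,0,0],[0,0,0]],
    [[-0.02,0,0],[0,0,0]],
    [[-0.02,0,0],[0,0,0]],
    [[-0.02,0,0],[0,0,0]],
    [[-0.02,0,0],[0,0,0]],
    [[-0.016,0,0],[0,0,0]],
    [[-0.012,0,0],[0,0,0]],
    [[0,0,0],[0,0,0]],
    [[0,0,0],[0,0,0]]
  ]
}}

```text
time_s: 6.1
eef_pos: [423.9, 203.7, 76.5]
ee_rot: [0.0, 1.0, -0.014, 0.001]
force: [-2.0, -2.1, 10.3]
grip_width: 0.095
```

>>> {"api": "play_rows", "payload": {
  "steps": [
    [[-0.005,0,0],[0,0,0]],
    [[-0.003,0,0],[0,0,0]],
    [[-0.003,0,0],[0,0,0]],
    [[0,0,0],[0,0,0]],
    [[0,0,0],[0,0,0]]
  ]
}}

```text
time_s: 6.6
eef_pos: [421.0, 203.8, 76.7]
ee_rot: [-0.001, 1.0, -0.014, 0.007]
force: [24.9, -1.6, -11.6]
grip_width: 0.103
```

>>> {"api": "play_rows", "payload": {
  "steps": [
    [[-0.003,0,0],[0,0,0]],
    [[0,0,0],[0,0,0]],
    [[0,0,0],[0,0,0]]
  ]
}}

```text
time_s: 6.9
eef_pos: [420.9, 203.8, 76.8]
ee_rot: [-0.001, 1.0, -0.015, 0.01]
force: [37.7, -2.2, -22.7]
grip_width: 0.096
```

```bash
python3 -c "
from h import *
import cv2
to(420,203,74,-.027)
for n,x,y,k in(('side',160,100,5),('top',120,110,5)):
    im=cams.capture(n)[:,:,::-1];cv2.imwrite(f'pics/{n}2.png',cv2.resize(im[y:y+120,x:x+150],None,fx=k,fy=k,interpolation=cv2.INTER_CUBIC))
    for t in ('drawer_handle','rack','label_holder','plain_tag'):
        print(n,t,[(np.round(d['pixel'],1),round(d['p'],2),back(n,d['pixel'],93 if t=='drawer_handle' else 22).round(1)) for d in cams.tip_of(n,t)[:2]])
"
```

```text
t 6.9 pos [420.9 203.8  76.8] yaw -0.0292 tilt [ 0.02   0.002 -1.   ] F [ 37.7  -2.2 -22.7] g 0.096
shift mm [-0.9  0.9  2.8] norm [-0.0012  0.0011  0.0037] turnz norm -0.0028
side drawer_handle [(array([199.1, 184.3]), 0.23, array([453.1, 143. ,  93. ]))]
side rack [(array([204.3, 190.8]), 0.68, array([507.9, 191.5,  22. ]))]
side label_holder [(array([202.4, 185.2]), 0.51, array([525.7, 226.9,  22. ]))]
side plain_tag [(array([214.2, 195.5]), 0.62, array([515.7, 144.1,  22. ]))]
top drawer_handle [(array([182.8, 230.3]), 0.75, array([425., 200.,  93.]))]
top rack [(array([190.7, 202.9]), 0.77, array([528.4, 187.1,  22. ]))]
top label_holder [(array([177.4, 201.2]), 0.5, array([535.3, 234.6,  22. ]))]
top plain_tag [(array([201.4, 202.1]), 0.62, array([530.7, 149.1,  22. ]))]
```

View pics/side2.png

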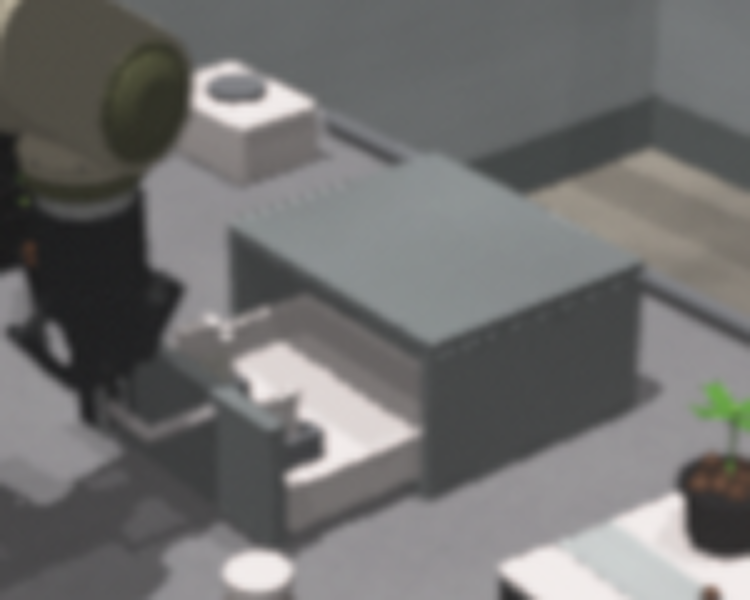

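View pics/top2.png

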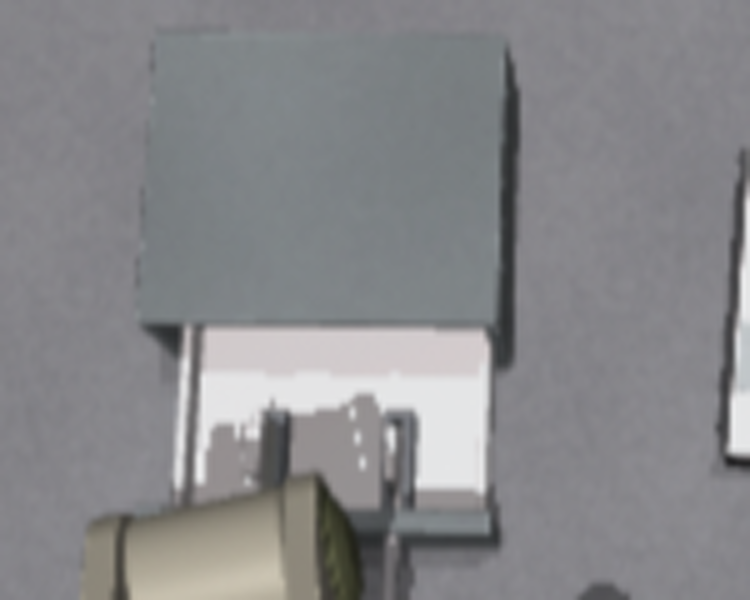

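>>> {"api": "play_rows", "payload": {
  "steps": [
    [[0.004,0,0],[0,0,0]],
    [[0,0,0],[0,0,0]]
  ]
}}

```text
time_s: 7.6
eef_pos: [420.9, 203.8, 76.7]
ee_rot: [-0.001, 1.0, -0.014, 0.006]
force: [21.2, -0.9, -7.5]
grip_width: 0.096
```

>>> {"api": "play_rows", "payload": {
  "steps": [
    [[0,0,0],[0,0,0]],
    [[0,0,0],[0,0,0]],
    [[0,0,0],[0,0,0]],
    [[0,0,0],[0,0,0]],
    [[0,0,0],[0,0,0]],
    [[0,0,-0.02],[0,0,0]],
    [[0,0,-0.05],[0,0,0]],
    [[0,0,-0.06],[0,0,0]],
    [[0,0,-0.06],[0,0,0]],
    [[0,0,0],[0,0,0]]
  ],
  "grip": 0.5
}}

```text
time_s: 8.6
eef_pos: [418.2, 204.5, 223.1]
ee_rot: [-0.001, 1.0, -0.014, 0.005]
force: [0.3, -0.2, -0.6]
grip_width: 0.502
```

>>> {"api": "play_rows", "payload": {
  "steps": [
    [[-0.05,0.06,0],[0,0,-0.18]],
    [[-0.05,0.06,0],[0,0,-0.18]],
    [[0,0,0],[0,0,-0.18]],
    [[0,0,0],[0,0,-0.18]],
    [[0,0,0],[0,0,-0.18]],
    [[0,0,0],[0,0,-0.18]],
    [[0,0,0],[0,0,-0.18]],
    [[0,0,0],[0,0,-0.18]],
    [[0,0,0],[0,0,-0.18]],
    [[0,0,0],[0,0,-0.18]],
    [[0,0,0],[0,0,-0.18]],
    [[0,0,0],[0,0,0]]
  ]
}}

```text
time_s: 9.8
eef_pos: [358.4, 128.7, 217.5]
ee_rot: [-0.0, 0.727, 0.686, -0.0]
force: [-0.4, -0.4, -0.0]
grip_width: 0.5
```

```bash
python3 -c "
from h import *
import cv2
to(525,241,150,1.543)
for n,x,y,k in(('side',160,100,5),('top',120,110,5)):
    im=cams.capture(n)[:,:,::-1];cv2.imwrite(f'pics/{n}f3.png',im);cv2.imwrite(f'pics/{n}3.png',cv2.resize(im[y:y+130,x:x+150],None,fx=k-.4,fy=k-.4,interpolation=cv2.INTER_CUBIC))
    for t in ('drawer_handle','rack','label_holder','plain_tag'):
        print(n,t,[(np.round(d['pixel'],1),round(d['p'],2),back(n,d['pixel'],93 if t=='drawer_handle' else 22).round(1)) for d in cams.tip_of(n,t)[:2]])
"
```

```text
t 9.8 pos [358.4 128.7 217.5] yaw 1.5133 tilt [-0.001 -0.    -1.   ] F [-0.4 -0.4 -0. ] g 0.5
shift mm [121.7 159.9  67.3] norm [0.1622 0.2132 0.0897] turnz norm -0.0379
side drawer_handle [(array([184.2, 183.6]), 0.8, array([417.5, 178.8,  93. ]))]
side rack [(array([204.4, 187.6]), 0.84, array([521.2, 208.8,  22. ]))]
side label_holder [(array([197.3, 183. ]), 0.63, array([520.6, 251.4,  22. ]))]
side plain_tag [(array([214.5, 195. ]), 0.5, array([518.6, 146. ,  22. ]))]
top drawer_handle [(array([184.6, 229.7]), 0.67, array([426.9, 194.1,  93. ]))]
top rack [(array([184.4, 202.5]), 0.79, array([530.2, 209.5,  22. ]))]
top label_holder [(array([362.7, 167.4]), 0.68, array([ 649.4, -435.5,   22. ])), (array([173.3, 204.9]), 0.51, array([522.2, 248.8,  22. ]))]
top plain_tag [(array([198.4, 203.6]), 0.53, array([525.5, 159.7,  22. ])), (array([185.5, 187. ]), 0.36, array([586.6, 206.7,  22. ]))]
```

View pics/side3.png

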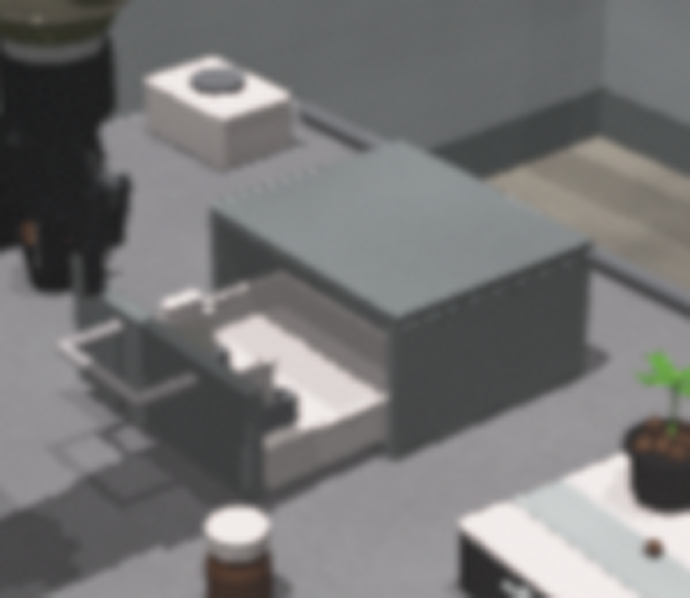

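View pics/top3.png

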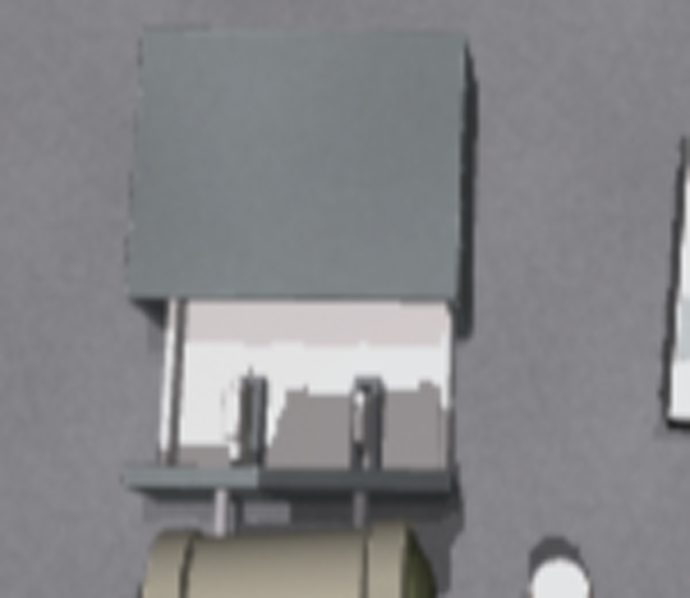

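```bash
python3 -c "
from h import *
import cv2
for d in (0,): print(W([589.9,196.1,-.027],[[-65,45,22],[-65,-45,22]]).round(1))
P=np.array([[-82,39,102],[-48,39,102],[-82,51,102],[-48,51,102],[-65,45,102],[-65,45,22],[-97,40.75,47],[-33,40.75,47]])
for n,x,y in(('side',160,100),('top',120,110)):
    im=cv2.imread(f'pics/{n}f3.png');k=10;x0,y0,w,h=(185,150,50,50) if n=='side' else (155,180,55,45)
    c=cv2.resize(im[y0:y0+h,x0:x0+w],None,fx=12,fy=12,interpolation=cv2.INTER_CUBIC)
    for u,v in proj(n,W([589.9,196.1,-.027],P)): cv2.circle(c,(int((u-x0+.5)*12),int((v-y0+.5)*12)),3,(0,0,255),-1)
    cv2.imwrite(f'pics/{n}3z.png',c)
"
```

```text
[[526.1 242.8  22. ]
 [523.7 152.9  22. ]]
```

View pics/side3z.png

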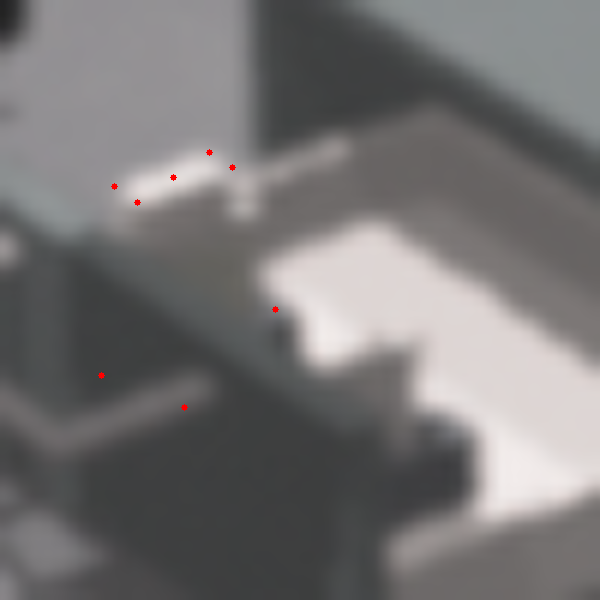

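View pics/top3z.png

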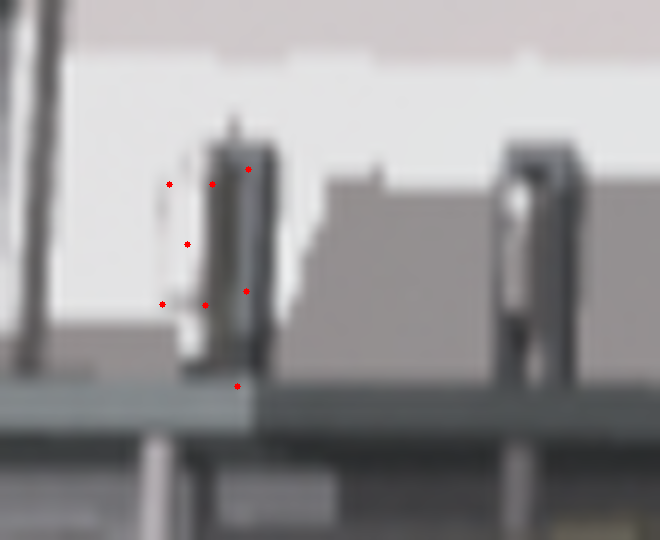

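>>> {"api": "play_rows", "payload": {
  "steps": [
    [[0.0274,0.0357,0.015],[0,0,0]],
    [[0.0274,0.0357,0.015],[0,0,0]],
    [[0.0274,0.0357,0.015],[0,0,0]],
    [[0.0274,0.0357,0.015],[0,0,0]],
    [[0.0274,0.0357,0.015],[0,0,0]],
    [[0.0274,0.0357,0.015],[0,0,-0.039]],
    [[0,0,0],[0,0,0]],
    [[0,0,0],[0,0,0]]
  ]
}}

```text
time_s: 11.1
eef_pos: [526.1, 242.4, 149.8]
ee_rot: [-0.0, 0.717, 0.697, -0.001]
force: [-0.3, -0.2, 0.2]
grip_width: 0.503
```

```bash
python3 -c "
from h import *
to(526,242.8,73,1.5438)"
```

```text
t 11.1 pos [526.1 242.4 149.8] yaw 1.5425 tilt [-0.001 -0.    -1.   ] F [-0.3 -0.2  0.2] g 0.503
shift mm [ 0.4 -0.  76.8] norm [ 0.0006 -0.      0.1023] turnz norm -0.0017
```

>>> {"api": "play_rows", "payload": {
  "steps": [
    [[0,0,0.03],[0,0,0]],
    [[0,0,0.03],[0,0,0]],
    [[0,0,0.0263],[0,0,0]],
    [[0,0,0.016],[0,0,0]],
    [[0,0,0],[0,0,0]],
    [[0,0,0],[0,0,0]]
  ]
}}

```text
time_s: 11.7
eef_pos: [526.6, 242.3, 74.9]
ee_rot: [0.0, 0.717, 0.697, 0.001]
force: [-0.3, -1.4, 0.6]
grip_width: 0.499
```

>>> {"api": "play_rows", "payload": {
  "steps": [
    [[0,0,0],[0,0,0]],
    [[0,0,0],[0,0,0]],
    [[0,0,0],[0,0,0]],
    [[0,0,0],[0,0,0]],
    [[0,0,0],[0,0,0]],
    [[0,0,0],[0,0,0]]
  ],
  "grip": 1,
  "squeeze": 60
}}

```text
time_s: 12.3
eef_pos: [526.8, 242.7, 74.8]
ee_rot: [0.0, 0.717, 0.697, 0.001]
force: [-2.4, 1.4, 6.8]
grip_width: 0.128
```

>>> {"api": "play_rows", "payload": {
  "steps": [
    [[0,0,-0.02],[0,0,0]],
    [[0,0,-0.03],[0,0,0]],
    [[0,0,-0.04],[0,0,0]],
    [[0,0,-0.05],[0,0,0]],
    [[0,0,-0.06],[0,0,0]],
    [[0,0,0],[0,0,0]],
    [[0,0,0],[0,0,0]]
  ]
}}

```text
time_s: 13.0
eef_pos: [526.4, 242.3, 224.1]
ee_rot: [0.0, 0.717, 0.697, 0.0]
force: [-0.2, 0.6, -1.8]
grip_width: 0.132
```

```bash
python3 -c "
from h import *
import cv2
to(400,0,225,-.094)
for n,x,y,k in(('side',160,80,5),('top',120,110,5)):
    im=cams.capture(n)[:,:,::-1];cv2.imwrite(f'pics/{n}4.png',cv2.resize(im[y:y+120,x:x+150],None,fx=k,fy=k,interpolation=cv2.INTER_CUBIC))
"
```

```text
t 13.0 pos [526.4 242.3 224.1] yaw 1.5426 tilt [ 0.001  0.    -1.   ] F [-0.2  0.6 -1.8] g 0.132
shift mm [-245.8 -119.5   -1.1] norm [-0.3277 -0.1593 -0.0014] turnz norm 2.0837
```

View pics/side4.png

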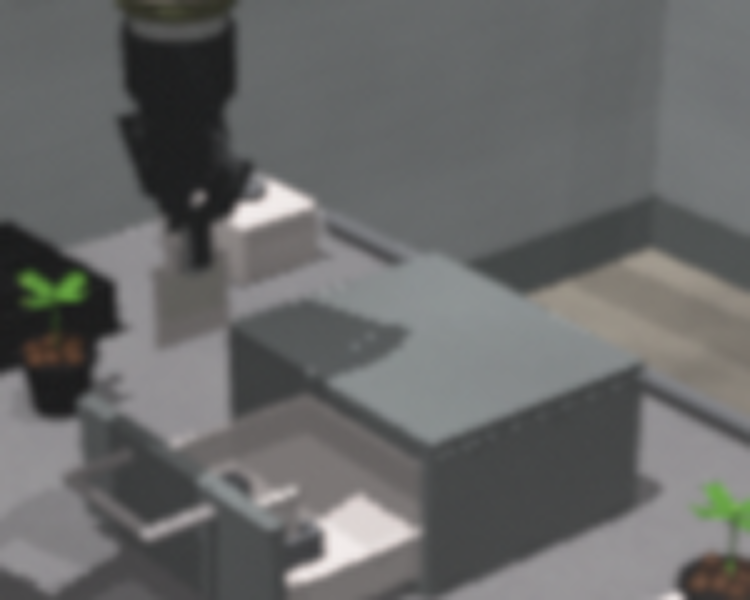

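>>> {"api": "play_rows", "payload": {
  "steps": [
    [[-0.0533,-0.0245,0],[0,0,0]],
    [[-0.0533,-0.0245,0],[0,0,0]],
    [[-0.0533,-0.0245,0],[0,0,0]],
    [[-0.0533,-0.0245,0],[0,0,0]],
    [[-0.0533,-0.0245,0],[0,0,0]],
    [[-0.0533,-0.0245,0],[0,0,0]],
    [[0,0,0],[0,0,0]]
  ]
}}

```text
time_s: 13.8
eef_pos: [407.5, 2.7, 222.7]
ee_rot: [-0.001, 0.719, 0.695, -0.001]
force: [0.4, -0.4, 0.1]
grip_width: 0.129
```

>>> {"api": "play_rows", "payload": {
  "steps": [
    [[0,0,0],[0,0,0.1736]],
    [[0,0,0],[0,0,0.1736]],
    [[0,0,0],[0,0,0.1736]],
    [[0,0,0],[0,0,0.1736]],
    [[0,0,0],[0,0,0.1736]],
    [[0,0,0],[0,0,0.1736]],
    [[0,0,0],[0,0,0.1736]],
    [[0,0,0],[0,0,0.1736]],
    [[0,0,0],[0,0,0.1736]],
    [[0,0,0],[0,0,0.1736]],
    [[0,0,0],[0,0,0.1736]],
    [[0,0,0],[0,0,0.1736]],
    [[0,0,0],[0,0,0]]
  ]
}}

```text
time_s: 15.1
eef_pos: [409.2, 6.3, 222.8]
ee_rot: [-0.0, 0.999, -0.047, -0.001]
force: [-0.5, -1.0, -0.3]
grip_width: 0.134
```

```bash
python3 -c "
from h import *
to(507.7,-205,180,-.094)"
```

```text
t 15.1 pos [409.2   6.3 222.8] yaw -0.0942 tilt [-0.002  0.001 -1.   ] F [-0.5 -1.  -0.3] g 0.134
shift mm [118.  201.1  42.5] norm [0.1574 0.2681 0.0567] turnz norm -0.0002
```

>>> {"api": "play_rows", "payload": {
  "steps": [
    [[0.0262,0.0447,0],[0,0,0]],
    [[0.0262,0.0447,0],[0,0,0]],
    [[0.0262,0.0447,0],[0,0,0]],
    [[0.0262,0.0447,0.01],[0,0,0]],
    [[0.0262,0.0447,0.03],[0,0,0]],
    [[0.0262,0.0447,0.03],[0,0,0]],
    [[0,0,0.03],[0,0,0]],
    [[0,0,0],[0,0,0]],
    [[0,0,0],[0,0,0]]
  ]
}}

```text
time_s: 16.0
eef_pos: [508.0, -204.9, 148.8]
ee_rot: [-0.0, 0.999, -0.045, -0.0]
force: [-0.1, 0.0, 1.0]
grip_width: 0.129
```

```bash
cat > look.py <<'E'
import sys
from h import *
import cv2
t=sys.argv[1]
to(507.7,-205,75,-.094)
p=ctrl.sense()["eef_pos"]
# predicted holder corners (plate), at trough yaw
h=[p[0],p[1],-.094]
P=np.array([[sx*3,sy*30,z] for sx in(-1,1) for sy in (-1,1) for z in (p[2]-52.8,p[2]-52.8+60)])
T=[597.3,-213.5,-.094]
L=np.array([[-106,sy*46,61] for sy in(-1,1)]+[[-85,sy*46,60] for sy in(-1,1)]+[[-95,46,50],[-95,-46,50],[-85,130,60],[-85,-130,60]])
for n,(x0,y0,w,hh) in (("side",(245,185,70,60)),("top",(255,160,90,65))):
    im=cams.capture(n)[:,:,::-1]; k=11 if n=="side" else 8
    c=cv2.resize(im[y0:y0+hh,x0:x0+w],None,fx=k,fy=k,interpolation=cv2.INTER_CUBIC);cv2.imwrite(f'pics/{n}{t}r.png',c)
    for Q,col in((W(h,P),(0,0,255)),(W(T,L),(255,128,0))):
        for u,v in proj(n,Q): cv2.circle(c,(int((u-x0+.5)*k),int((v-y0+.5)*k)),3,col,-1)
    cv2.imwrite(f'pics/{n}{t}.png',c)
E
python3 look.py 5
```

```text
t 16.0 pos [ 508.  -204.9  148.8] yaw -0.0909 tilt [-0.001  0.001 -1.   ] F [-0.1  0.   1. ] g 0.129
shift mm [-0.2  0.1 73.8] norm [-0.0003  0.0002  0.0984] turnz norm 0.004
```

View pics/side5.png

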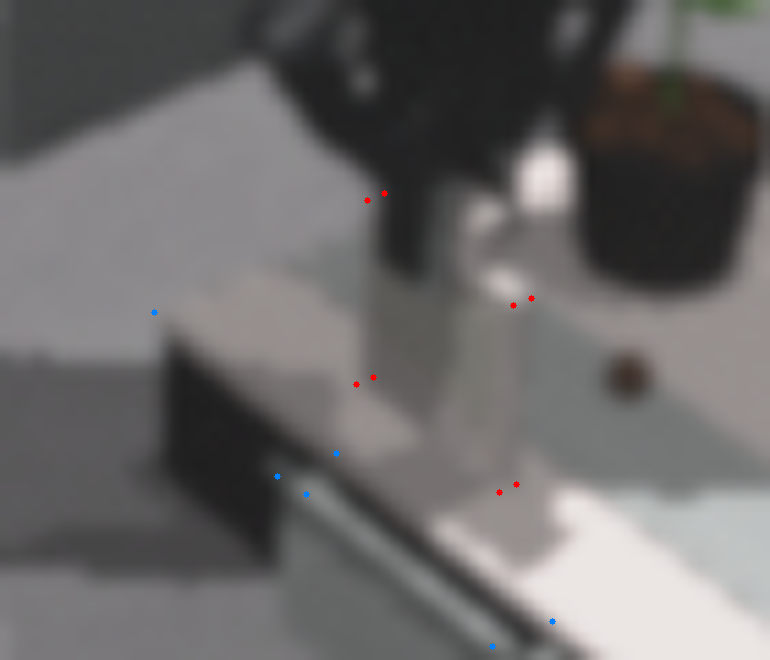

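View pics/top5.png

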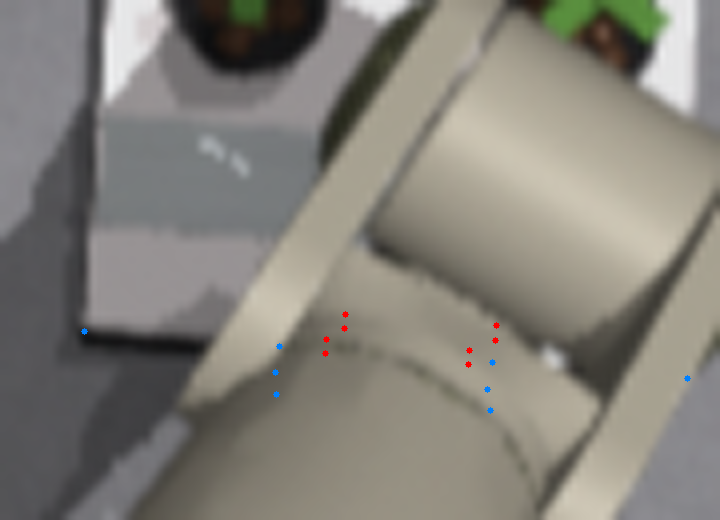

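>>> {"api": "play_rows", "payload": {
  "steps": [
    [[-0.0047,0,0],[0,0,0]],
    [[0,0,0.02],[0,0,0]],
    [[0,0,0.02],[0,0,0]],
    [[0,0,0.008],[0,0,0]],
    [[0,0,0.0067],[0,0,0]],
    [[0,0,0],[0,0,0]],
    [[0,0,0],[0,0,0]]
  ]
}}

```text
time_s: 16.8
eef_pos: [504.7, -205.4, 108.4]
ee_rot: [0.0, 0.999, -0.047, 0.0]
force: [-0.2, 0.8, 0.1]
grip_width: 0.129
```

```bash
python3 look.py 6
```

```text
t 16.8 pos [ 504.7 -205.4  108.4] yaw -0.0933 tilt [ 0.001 -0.001 -1.   ] F [-0.2  0.8  0.1] g 0.129
shift mm [ 2.9 -0.7 33.4] norm [ 0.0039 -0.0009  0.0445] turnz norm 0.0008
```

View pics/side6.png

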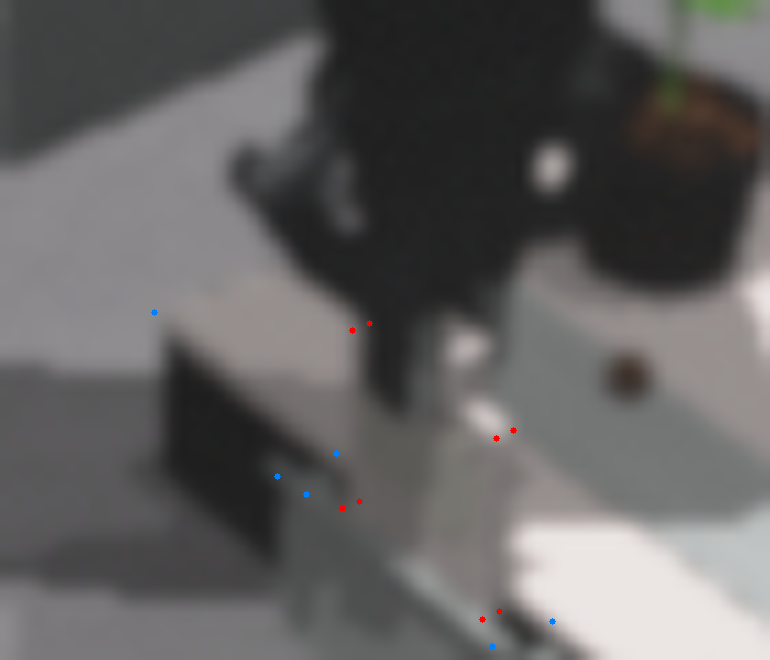

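>>> {"api": "play_rows", "payload": {
  "steps": [
    [[0,0,0.003],[0,0,0]],
    [[0,0,0.003],[0,0,0]],
    [[0,0,0.002],[0,0,0]],
    [[0,0,0],[0,0,0]]
  ]
}}

```text
time_s: 17.3
eef_pos: [505.6, -205.8, 102.6]
ee_rot: [0.001, 0.999, -0.047, 0.002]
force: [4.2, -0.7, 4.6]
grip_width: 0.132
```

>>> {"api": "play_rows", "payload": {
  "steps": [
    [[0.001,0,0],[0,0,0]],
    [[0.001,0,0],[0,0,0]],
    [[0,0,0],[0,0,0]]
  ]
}}

```text
time_s: 17.6
eef_pos: [506.3, -205.8, 102.6]
ee_rot: [0.001, 0.999, -0.047, 0.0]
force: [0.0, 0.1, 8.8]
grip_width: 0.127
```

>>> {"api": "play_rows", "payload": {
  "steps": [
    [[0.001,0,0],[0,0,0]],
    [[0.001,0,0],[0,0,0]],
    [[0,0,0],[0,0,0]]
  ]
}}

```text
time_s: 17.9
eef_pos: [506.9, -205.8, 102.4]
ee_rot: [0.0, 0.999, -0.047, -0.001]
force: [-5.8, -0.2, 9.2]
grip_width: 0.132
```

```bash
python3 look.py 7; python3 -c "
from rig import ctrl
print(ctrl.sense()['wrist_torque'])"
```

```text
t 17.9 pos [ 506.9 -205.8  102.4] yaw -0.0931 tilt [-0.001 -0.001 -1.   ] F [-5.8 -0.2  9.2] g 0.132
shift mm [ 0.7 -0.9 27.4] norm [ 0.001  -0.0012  0.0365] turnz norm 0.0011
[-0.0298646   1.06750866 -0.04524617]
```

View pics/side7r.png

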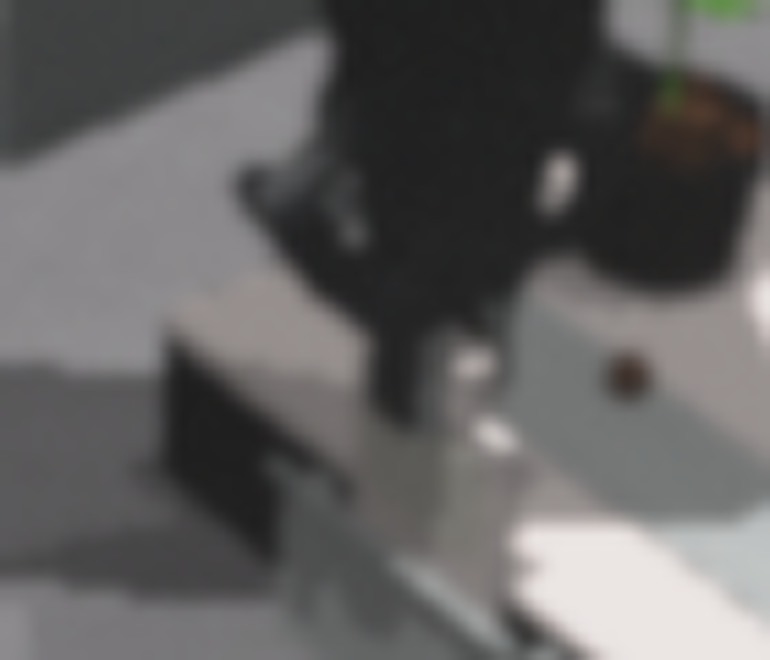

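>>> {"api": "play_rows", "payload": {
  "steps": [
    [[-0.001,0,-0.002],[0,0,0]],
    [[0,0,0],[0,0,0]]
  ]
}}

```text
time_s: 18.2
eef_pos: [506.5, -205.4, 103.1]
ee_rot: [-0.0, 0.999, -0.047, -0.0]
force: [0.1, -0.7, -0.1]
grip_width: 0.126
```

>>> {"api": "play_rows", "payload": {
  "steps": [
    [[0,0,-0.002],[0,0,0]],
    [[0,0,0],[0,0,0]]
  ]
}}

```text
time_s: 18.4
eef_pos: [506.7, -205.4, 104.7]
ee_rot: [-0.0, 0.999, -0.047, -0.0]
force: [-0.4, -0.1, 0.3]
grip_width: 0.127
```

>>> {"api": "play_rows", "payload": {
  "steps": [
    [[0.001,0,0],[0,0,0]],
    [[0.001,0,0],[0,0,0]],
    [[0,0,0],[0,0,0]]
  ]
}}

```text
time_s: 18.7
eef_pos: [508.3, -205.6, 104.7]
ee_rot: [-0.0, 0.999, -0.047, -0.0]
force: [-0.4, 0.4, -0.0]
grip_width: 0.13
```

>>> {"api": "play_rows", "payload": {
  "steps": [
    [[0.001,0,0],[0,0,0]],
    [[0.001,0,0],[0,0,0]],
    [[0,0,0],[0,0,0]]
  ]
}}

```text
time_s: 19.0
eef_pos: [509.8, -205.8, 104.8]
ee_rot: [0.0, 0.999, -0.047, 0.0]
force: [-1.5, 0.1, 0.0]
grip_width: 0.13
```

>>> {"api": "play_rows", "payload": {
  "steps": [
    [[0.001,0,0],[0,0,0]],
    [[0.001,0,0],[0,0,0]],
    [[0,0,0],[0,0,0]]
  ]
}}

```text
time_s: 19.3
eef_pos: [510.9, -205.8, 104.7]
ee_rot: [-0.0, 0.999, -0.047, -0.0]
force: [-2.3, 0.2, 1.2]
grip_width: 0.126
```

>>> {"api": "play_rows", "payload": {
  "steps": [
    [[-0.0044,0,0],[0,0,0]],
    [[0,0,0.004],[0,0,0]],
    [[0,0,0.005],[0,0,0]],
    [[0,0,0.005],[0,0,0]],
    [[0,0,0],[0,0,0]]
  ]
}}

```text
time_s: 19.8
eef_pos: [507.6, -205.4, 93.5]
ee_rot: [-0.0, 0.999, -0.047, -0.0]
force: [-0.8, -0.0, 0.1]
grip_width: 0.13
```

Sliding freely in the channel; continuing to the seat.

>>> {"api": "play_rows", "payload": {
  "steps": [
    [[0,0,0.005],[0,0,0]],
    [[0,0,0.005],[0,0,0]],
    [[0,0,0.002],[0,0,0]],
    [[0,0,0],[0,0,0]]
  ]
}}

```text
time_s: 20.2
eef_pos: [507.8, -205.5, 84.9]
ee_rot: [-0.0, 0.999, -0.047, -0.0]
force: [-0.6, 0.4, 0.2]
grip_width: 0.126
```

>>> {"api": "play_rows", "payload": {
  "steps": [
    [[0,0,0.003],[0,0,0]],
    [[0,0,0.003],[0,0,0]],
    [[0,0,0.002],[0,0,0]],
    [[0,0,0],[0,0,0]]
  ]
}}

```text
time_s: 20.6
eef_pos: [508.0, -205.7, 79.4]
ee_rot: [0.0, 0.999, -0.047, 0.0]
force: [-0.3, 1.2, 4.8]
grip_width: 0.127
```

>>> {"api": "play_rows", "payload": {
  "steps": [
    [[0,0,0.002],[0,0,0]],
    [[0,0,0.002],[0,0,0]],
    [[0,0,0.002],[0,0,0]],
    [[0,0,0.001],[0,0,0]],
    [[0,0,0],[0,0,0]]
  ]
}}

```text
time_s: 21.1
eef_pos: [508.2, -205.7, 74.7]
ee_rot: [0.0, 0.999, -0.047, 0.0]
force: [-1.5, 0.4, 9.5]
grip_width: 0.128
```

>>> {"api": "play_rows", "payload": {
  "steps": [
    [[0,0,0.001],[0,0,0]],
    [[0,0,0.001],[0,0,0]],
    [[0,0,0],[0,0,0]],
    [[0,0,0],[0,0,0]]
  ]
}}

```text
time_s: 21.5
eef_pos: [508.5, -205.9, 74.6]
ee_rot: [0.001, 0.999, -0.047, 0.001]
force: [-5.4, 3.2, 21.1]
grip_width: 0.128
```

>>> {"api": "play_rows", "payload": {
  "steps": [
    [[-0.0006,0,0],[0,0,0]],
    [[0,0,0],[0,0,0]],
    [[0,0,0],[0,0,0]],
    [[0,0,0],[0,0,0]],
    [[0,0,0],[0,0,0]],
    [[0,0,0],[0,0,0]]
  ]
}}

```text
time_s: 22.1
eef_pos: [508.2, -205.9, 74.6]
ee_rot: [0.001, 0.999, -0.047, 0.001]
force: [-3.1, 2.8, 20.8]
grip_width: 0.127
```

```bash
python3 look.py 8; python3 -c "
from h import *
import cv2
im=cams.capture('side')[:,:,::-1];cv2.imwrite('pics/s9.png',cv2.resize(im[100:300,120:400],None,fx=2.8,fy=2.8,interpolation=cv2.INTER_CUBIC))
for t in('drawer_handle','slot','label_holder'): print(t,[(np.round(d['pixel'],1),round(d['p'],2)) for d in cams.tip_of('side',t)[:2]])
to(0,0,0)"
```

```text
t 22.1 pos [ 508.2 -205.9   74.6] yaw -0.0934 tilt [ 0.002 -0.002 -1.   ] F [-3.1  2.8 20.8] g 0.127
shift mm [-0.6 -0.8 -0.4] norm [-0.0008 -0.0011 -0.0006] turnz norm 0.0008
drawer_handle [(array([182.7, 184. ]), 0.71)]
slot [(array([280.9, 242.6]), 0.63)]
label_holder [(array([282.4, 245.5]), 0.67)]
t 22.4 pos [ 508.2 -205.9   74.6] yaw -0.0933 tilt [ 0.002 -0.002 -1.   ] F [-3.   3.7 20.6] g 0.129
shift mm [-525.4 -157.7   73. ] norm [-0.7005 -0.2102  0.0974] turnz norm None
```

View pics/side8.png

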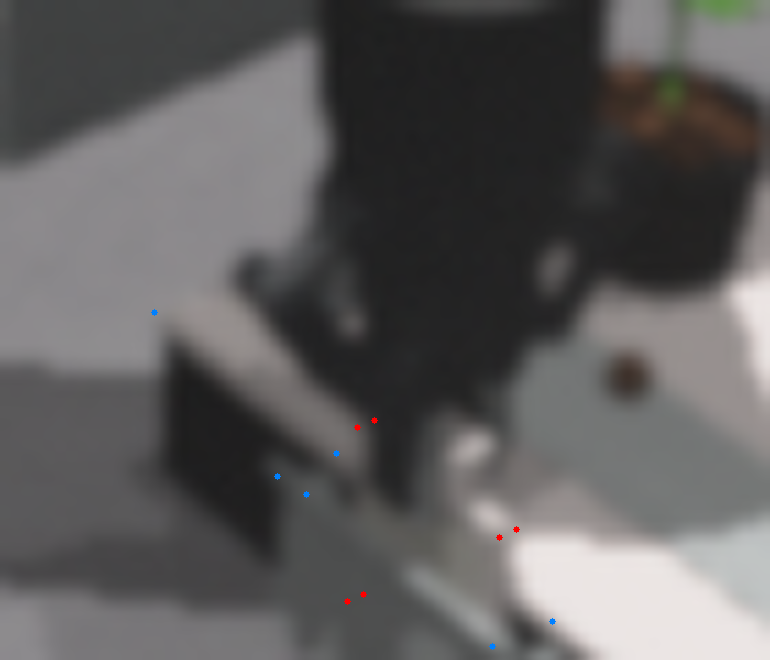

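View pics/s9.png

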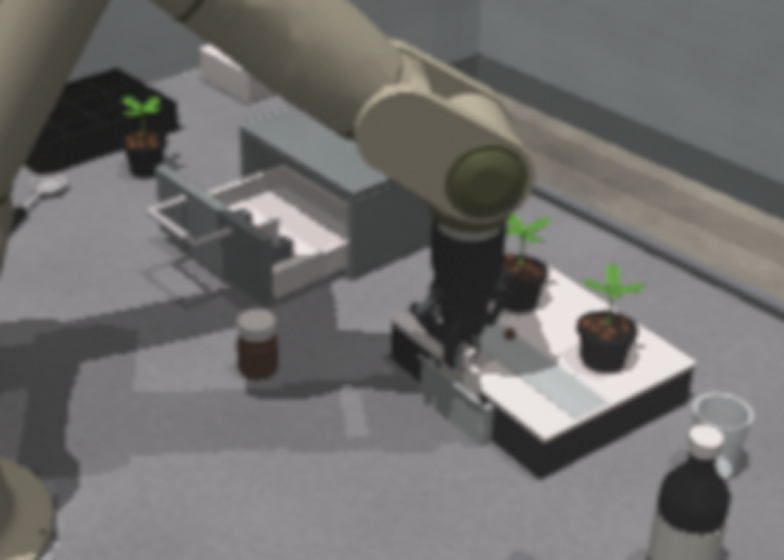

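```bash
python3 -c "
from rig import ctrl
print(ctrl.finish_job());s=ctrl.sense();print(s['time_s'],s['eef_pos'],s['force'],s['grip_width'])"
```

```text
the job is handed in; nothing more can be done
None
the job is handed in; nothing more can be done
```

I pulled the drawer out to its stop, where the wrist force rose to about 38 N. I then took the label holder from the left pocket, slid it upright behind the lip and pressed it onto the seat stop. The job was handed in at about 22.4 s with the holder still gripped and pressed; no verdict was reported.

**Final readings before hand-in:**
- **Press:** 20.6 N downward, and the fingers did not go lower as the force doubled from 9.5 to 21 N.
- **Holder height:** the fingers were at 74.6 mm, against 74.8 mm when I gripped the holder with its underside at 22 mm. That puts it about 0.2 mm from home, assuming it did not slip in the grip.
- **Across the channel:** about 0.6 mm off the middle, judged by touching the trough face.
- **Along the lip:** within about 2 mm by the pose fit, but a rough look at the side picture suggested up to 7 mm. Both are inside the 20 mm limit.
- **Grip:** the opening stayed steady at 0.127–0.129 on the block.
- **Rest of the scene:** the last side picture shows the drawer still out. Of the loose things, the spare pot, jar, bottle, beaker and scoop show in it, none looking moved. I did not check the plain tag and the pen at the end, but nothing was near them.

**What disagreed or went wrong:**
- The two cameras disagreed by about 2–4 mm on where the trough stands.
- On the first insertion the holder caught on the lip's flare at about 9 N. I backed off, found the trough face by touch, re-centred, and it then went down freely.

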